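# Load the wafer cassette into the inspection dock

### The job

Load the cassette that holds wafers into the dock: set it on the dock's open landing and slide it in between the rails, so that it pushes the spring catch aside, until it is fully home against the end stop and the catch has clicked out again behind it. Let go of it there, and leave the empty cassette where it stands.

Things in the scene. Friction and masses are not known exactly. Their poses are not given: they have to be found in the camera images.
- cassette_center (a point): Centre (30 mm above the underside) of the white open-topped cassette with eight dark upright wafers in it, seen from above as dark stripes. 76 mm long (x), 46 wide (y), 60 high (z), the same either way round, about 0.16 kg, upright on the table. Grip it across the 46 mm width, mid-length, on its flat long walls.
- empty_center (a point): Centre (30 mm above the underside) of a second white cassette, same shape and size but with no wafers in it: a bystander, upright on the table.
- dock: Fixed dock. Origin on the table under the centre of a cassette that is home; x: slide-in way, z up. Plate 8 mm thick, x -195 to 55. Rail faces y +-26 (tops z 22) from x -85 to the end stop at 38 (top z 28), flared to y +-38 at x -125. Open landing: cassette centre x -150, y 0, z 38; home: 0, 0, 38. Catch housing left of rail: x -76 to -40, y 48 to 66, top z 24. All in mm.
- catch (a joint): Travel of the spring catch, m: 0 out, 0.014 fully aside (dock +y). Steel bolt in a gap of the left rail, z 10 to 20 mm, jutting 11 mm into the channel: slanted face from dock x -72 to -50 mm, flat face at -44 mm, which springs out behind a cassette under 6 mm from home. Spring 1.5 N out, 4 N aside; sliding past takes only a few newtons (under 10).
Mind the look-alikes: they are no part of the job. What is shaped like the part that bears cassette_center but green is not meant.

How it is judged:
By the outcome, as a careful person would: the job done as asked, in the order asked, and still so for the second after the job is handed in, with the robot touching nothing.
It also fails if it takes over 45 s, if anything falls off the work surface, if the arm or the gripper's body presses on something with over 40 N, if the wrist force passes 120 N, or if a joint passes its speed limit or range.

### The arm

A 7-joint arm with a two-finger parallel gripper is mounted at the origin on the work surface. World frame = base frame: x ahead of the robot, y to its left, z up, the work surface at z = 0. Lengths are in mm, angles in rad, forces in N, time in s.
With the tool pointing down it reaches from about 350 to 900 mm from the base axis. Payload 19.9 kg.
Tool frame: the origin (TCP) lies between the finger pads; the fingertips stand 14 mm ahead of it and the grasp point (between the pads) lies 5 mm behind it; z points along the fingers, y is the line along which they close (so a half turn about z gives the same grasp; the last joint's range is limited). The gripper opens to 94 mm and grips with 3 to 60 N. Pads are 16 mm wide; open, the fingers measure 119 mm over their backs; the gripper's body (75 mm by 177 mm) begins 78 mm behind the grasp point.
Start: joints at [1.103, 0.417, -0.01, 1.614, 0.005, 1.111, -0.053], TCP at [258.148, -569.175, 219.425] pointing down, gripper open.
Joint ranges: [-2.81, 2.81], [-0.39, 2.02], [-1.27, 1.25], [0.06, 2.57], [-1.19, 4.33], [0.19, 2], [-2.82, 2.82]. Speed limits (rad/s): [1.89, 1.89, 2.39, 2.39, 3.01, 3.01, 3.01].

### API

Orientations are given as a unit quaternion [w, x, y, z].
In Python, from plant import sense, get_image, sign_off gives the robot as it stands. The module is installed in compiled form; this text tells all that it offers.
- The arm moves only by the tool apply_moves, never from a script. Its argument "motion" is a list of rows, each an object with "jaw": the opening, from 0 (shut) to 1 (fully open); "dp": the shift along the tool's x, y, z normalised to -1 to 1, where 1 is 10 cm, a list of three; "rot": the turn, a rotation vector about the tool's x, y, z normalised to -1 to 1, where 1 is pi/2 rad, a list of three. A call has 1 to 10 rows; each row shifts and turns the commanded pose from where the row before left it, along the tool's axes as they then stand; what a row does not reach is not made up. A row lasts 1/10 s, in which the tool goes at most 50 mm and 8.59 degrees, less where a joint would pass 70% of its speed; a pose out of reach is approached as far as the arm can. A call with a number of a shift or a turn outside -1 to 1 is refused whole. A call with a gripper value outside its range is refused whole. The fingers move at their own pace and stop on an object; "squeeze" is the grip in N (left out, the last holds). Time passes only in rows, so rows that do not move let the fingers close. It gives the time, the measured TCP pose, the force, the opening and the grip force at its end, in the units of the state.
- sense(): the state, without advancing time (a new reading comes with each control period).
- get_image(name): name is "scene" or "top"; returns a dict with "image" (400x640x3 uint8, red, green, blue), "camera_matrix" (3x3 intrinsics, pixels), "k1" (the pictures are not rectified: a ray, as slopes to the right and down, at radius r is drawn at 1 + k1 r^2 times it, then the intrinsics apply), "rvec" (rotation vector, rad) and "tvec" (3), from world to camera coordinates, as OpenCV has them. Camera axes: x right, y down, z forward; pixel columns grow to the right and rows downward; lengths in mm; the calibration is good to about 2 mm. A picture is of the moment at which its call begins. There is no depth.
- sign_off(): hands the job in; it is judged then, once.
The state is a dict: "time": time; "qpos": joint angles; "qd": joint speeds; "effort": joint torques, N m; "tcp_pos": TCP position; "eef_rot": TCP orientation; "wrist_force": force on the tool from outside, world axes, zero at the start; "torque": the same for the moment, N m; "width": opening from 0.0 (shut) to 1.0 (fully open); "grasp_force": force on a finger pad.
Only numpy, scipy, OpenCV 4.12 (cv2) and the standard library are available. Lean on these libraries where they do the work, as an engineer would, in place of code of your own. Each camera call takes 0.05 s, during which the arm holds its last target. There are 200 camera calls.

## Working session

There is one attempt and no reset: what is moved stays moved. The work goes in short steps, Python scripts to look and compute and a tool call to move; the robot and the scene stay as the last step left them, time stands still between calls to the robot, and variables do not carry over. Pictures are saved under pics/ and viewed, at most 10 in all, crops included, and the job is handed in when it is done.

Besides the shell and the picture viewer there is one more tool, called after "Call:" as a command line: name --argument value ..., lists and objects as JSON in quotes. apply_moves: Moves the arm, as the interface text tells. Scaled input: -1 to 1 covers 10 cm each way for a shift and pi/2 rad each way for a turn. Its arguments: {"type":"object","properties":{"motion":{"type":"array","items":{"type":"object","properties":{"jaw":{"type":"number"},"dp":{"type":"array","items":{"type":"number","minimum":-1,"maximum":1}},"rot":{"type":"array","items":{"type":"number","minimum":-1,"maximum":1}}}}},"squeeze":{"type":"number"}},"required":["motion"]}

```bash
mkdir -p pics; cat > h.py <<'E'
import numpy as np, cv2
from plant import sense, get_image, sign_off
def ray(d,uv,z):
    K=np.array(d["camera_matrix"]);R=cv2.Rodrigues(np.array(d["rvec"],float))[0];t=np.array(d["tvec"],float).ravel()
    p=(np.array(uv,float)-K[:2,2])/[K[0,0],K[1,1]];q=p.copy()
    for _ in range(30): q=p/(1+d["k1"]*(q@q))
    D=R.T@np.array([q[0],q[1],1]);C=-R.T@t
    return C+D*(z-C[2])/D[2]
def proj(d,P):
    K=np.array(d["camera_matrix"]);R=cv2.Rodrigues(np.array(d["rvec"],float))[0];t=np.array(d["tvec"],float).ravel()
    c=np.array(P,float)@R.T+t;s=c[:,:2]/c[:,2:];s=s*(1+d["k1"]*(s**2).sum(1,keepdims=True))
    return s*[K[0,0],K[1,1]]+K[:2,2]
def snap(n,f):
    d=get_image(n);cv2.imwrite(f"pics/{f}.png",d["image"][...,::-1]);return d
E
python3 - <<'E'
from h import *
print(sense())
for n in("top","scene"):
    d=snap(n,n+"0");print(n,d["camera_matrix"],d["k1"],d["rvec"],d["tvec"])
E
```

```text
{'time': 0.0, 'qpos': array([ 1.10350578,  0.41796601, -0.01027903,  1.61414035,  0.00468435,
        1.11071121, -0.0530334 ]), 'qd': array([ 1.12408500e-03,  2.12078315e-05, -2.50224213e-03,  3.73894820e-04,
       -4.95061281e-04,  1.79503730e-03, -4.83779995e-04]), 'effort': array([-1.05115592e-03, -8.51247454e+01,  6.38420340e-01, -4.25987399e+01,
       -4.87492606e-02,  1.85340870e-02,  2.08263418e-05]), 'tcp_pos': array([ 257.98753516, -568.8867999 ,  218.84457773]), 'eef_rot': array([-5.76435933e-04,  9.77428815e-01,  2.11264175e-01, -1.68661871e-04]), 'wrist_force': array([ 0.04076534, -0.54126235,  0.73062879]), 'torque': array([ 0.03210153, -0.02452333,  0.01343005]), 'grasp_force': 0.0, 'width': 0.9990107025341906}
top [[443.7395961    0.         324.18343707]
 [  0.         443.7395961  203.26024532]
 [  0.           0.           1.        ]] -0.09588290064869719 [ 2.13785702 -2.10139535  0.18015275] [-56.80814868 556.31061278 847.49617314]
scene [[431.22572582   0.         319.56302681]
 [  0.         431.22572582 203.45793843]
 [  0.           0.           1.        ]] -0.10154695188867904 [ 0.72932691  2.68772306 -0.9674652 ] [ 508.47126876 -137.17563586 1186.55649825]
```

View pics/top0.png

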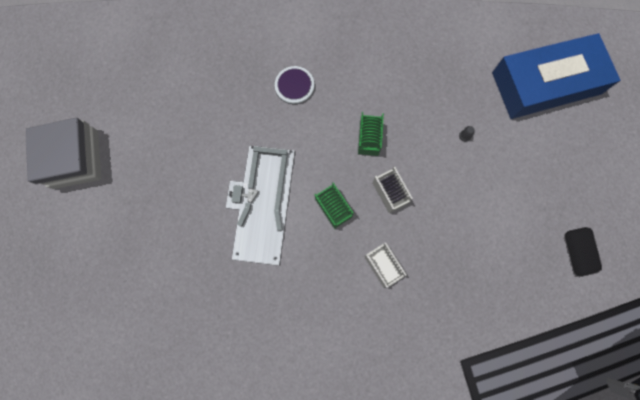

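View pics/scene0.png

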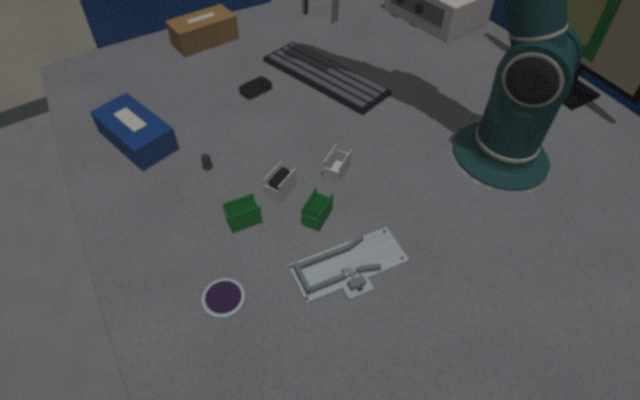

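Top view: full cassette at about (393,190), empty one at (386,265), green decoys at (371,134) and (335,205). The dock's end stop is near (272,150) and its landing near (257,250). Next I'll enlarge that area for the corners.

```bash
python3 - <<'E'
import cv2
i=cv2.imread("pics/top0.png")[135:280,222:417]
cv2.imwrite("pics/c0.png",cv2.resize(i,None,fx=4,fy=4,interpolation=cv2.INTER_CUBIC))
E
```

```text
(no output)
```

View pics/c0.png

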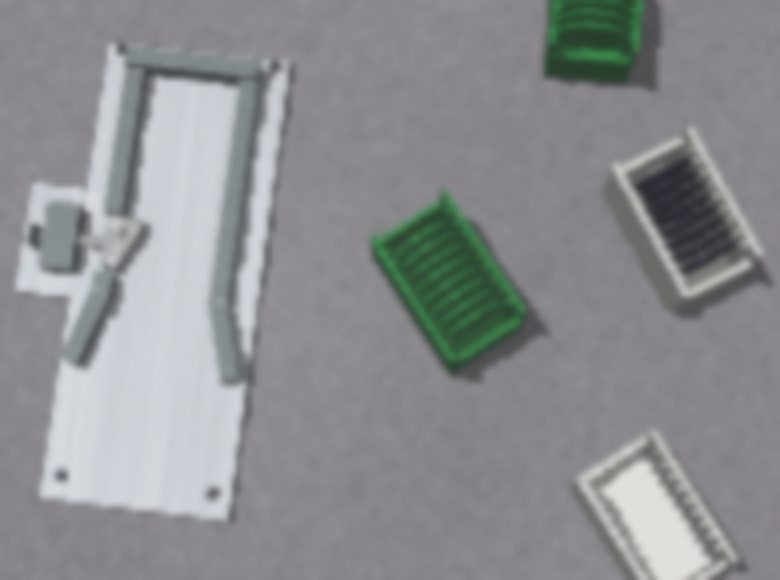

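The crop (4x, offset 222,135) shows the plate corners at about (40,497), (231,520), (292,62) and (112,44). The full cassette's rim corners are at (613,168), (690,130), (762,258) and (682,305).

```bash
python3 - <<'E'
from h import *
from scipy.optimize import least_squares
d=get_image("top")
f=lambda p:(np.array(p)-1.5)/4+[222,135]
def fit(mod,px,x0):
    mod=np.array(mod,float);px=f(px)
    def W(v):
        c,s=np.cos(v[2]),np.sin(v[2]);return np.c_[v[0]+c*mod[:,0]-s*mod[:,1],v[1]+s*mod[:,0]+c*mod[:,1],mod[:,2]]
    r=least_squares(lambda v:(proj(d,W(v))-px).ravel(),x0,x_scale=[10,10,.1]);print(r.x.round(3),r.fun.reshape(-1,2).round(1).tolist())
    return r.x
g=ray(d,f([(690)/1,220]),60);print(g)
for i,p in enumerate([(40,497),(231,520),(292,62),(112,44)]): print(ray(d,f(p),8).round(1))
# cassette corners
fit([[-38,23,60],[-38,-23,60],[38,-23,60],[38,23,60]],[(613,168),(690,130),(762,258),(682,305)],[g[0],g[1],-2.6])
fit([[-38,23,60],[-38,-23,60],[38,-23,60],[38,23,60]],[(613,168),(690,130),(762,258),(682,305)],[g[0],g[1],.5])
o=ray(d,f((190,140)),8)
# dock: plate ends + rail faces
fit([[38,26,22],[38,-26,22],[-85,-26,22],[-125,-38,22],[-44,15,20],[-76,66,24],[-40,66,24],[-76,48,24],[-40,48,24],[-125,38,22]],[(145,72),(240,80),(213,302),(224,385),(148,226),(46,270),(52,203),(76,272),(84,203),(86,366)],[o[0],o[1],0])
e=lambda a:ray(d,f(a),8)
for a,b in(((40,497),(112,44)),((231,520),(292,62))):
    v=e(b)-e(a);print(np.linalg.norm(v),np.arctan2(v[1],v[0]))
E
```

```text
[ 585.69592738 -187.81173815   60.        ]
[443.7 144.7   8. ]
[434.   44.1   8. ]
[681.6  19.9   8. ]
[690.7 118.9   8. ]
[ 588.676 -186.32    -2.651] [[19.4, -9.7], [-19.7, 9.8], [-19.7, 10.7], [20.3, -11.4]]
[ 588.676 -186.32    -2.651] [[19.4, -9.7], [-19.7, 9.8], [-19.7, 10.7], [20.3, -11.4]]
[ 6.3172e+02  7.4259e+01 -8.4000e-02] [[0.3, -0.5], [0.5, -0.2], [0.2, 0.7], [0.8, -0.6], [-0.3, -1.1], [-0.9, -0.0], [-0.1, 0.1], [-0.0, 0.3], [0.3, 0.9], [-0.8, 0.5]]
248.29387184081196 -0.10425749287097667
248.79218422323407 -0.09760947214471691
```

```bash
cat >> h.py <<'E'
from scipy.spatial.transform import Rotation as Ro
def go(x,y,z,yaw):
    "total dp (units of 10cm) and rot (units of pi/2) in the present tool frame"
    s=sense();q=s["eef_rot"];A=Ro.from_quat([q[1],q[2],q[3],q[0]])
    B=Ro.from_euler("z",yaw)*Ro.from_euler("x",np.pi)
    print("dp",(A.inv().apply(np.array([x,y,z])-s["tcp_pos"])/100).round(3),"rot",((A.inv()*B).as_rotvec()/(np.pi/2)).round(4),
      "pos",s["tcp_pos"].round(1),"F",s["wrist_force"].round(1),"w",round(s["width"],3),"g",round(s["grasp_force"],1),"t",s["time"],"q7",s["qpos"][6].round(2))
E
python3 - <<'E'
from h import *
d=get_image("top")
c=[ray(d,(np.array(p)-1.5)/4+[222,135],60)for p in[(613,168),(690,130),(762,258),(682,305)]]
c=np.array(c)
for a,b in((3,0),(2,1),(1,0),(2,3)):
    v=c[b]-c[a];print(np.linalg.norm(v).round(1),np.arctan2(v[1],v[0]).round(3))
print(c.mean(0))
go(588.7,-186.3,150,.51)
E
```

```text
77.8 0.457
74.8 0.495
44.4 2.053
47.4 2.116
[ 588.38844609 -186.16472919   60.        ]
dp [ 4.592 -2.119  0.692] rot [-0.0005  0.     -0.0536] pos [ 258.  -569.   219.1] F [0.  0.1 0.3] w 1.002 g 0.0 t 0.2 q7 -0.05
```

Call:
apply_moves --motion '[{"dp": [0.3,-0.14,0.05],"rot": [0,0,0],"jaw": 0.85},{"dp": [0.33,-0.15,0.05],"rot": [0,0,0],"jaw": 0.85},{"dp": [0.33,-0.15,0.05],"rot": [0,0,0],"jaw": 0.85},{"dp": [0.33,-0.15,0.05],"rot": [0,0,0],"jaw": 0.85},{"dp": [0.33,-0.15,0.05],"rot": [0,0,0],"jaw": 0.85},{"dp": [0.33,-0.15,0.05],"rot": [0,0,0],"jaw": 0.85},{"dp": [0.33,-0.15,0.05],"rot": [0,0,0],"jaw": 0.85},{"dp": [0.33,-0.15,0.05],"rot": [0,0,0],"jaw": 0.85},{"dp": [0.33,-0.15,0.05],"rot": [0,0,0],"jaw": 0.85},{"dp": [0.33,-0.15,0.05],"rot": [0,0,0],"jaw": 0.85}]'

```text
time: 1.2
tcp_pos: [495.2, -297.2, 169.2]
eef_rot: [-0.0, 0.977, 0.211, -0.0]
wrist_force: [0.9, -0.9, -0.2]
width: 0.848
grasp_force: 0.0
```

Call:
apply_moves --motion '[{"dp": [0.33,-0.15,0.05],"rot": [0,0,0],"jaw": 0.85},{"dp": [0.33,-0.15,0.05],"rot": [0,0,0],"jaw": 0.85},{"dp": [0.33,-0.15,0.05],"rot": [0,0,0],"jaw": 0.85},{"dp": [0.33,-0.16,0.04],"rot": [0,0,0],"jaw": 0.85},{"dp": [0,0,0],"rot": [0,0,-0.045],"jaw": 0.85},{"dp": [0,0,0],"rot": [0,0,0],"jaw": 0.85},{"dp": [0,0,0],"rot": [0,0,0],"jaw": 0.85}]'

```text
time: 1.9
tcp_pos: [589.0, -189.1, 150.3]
eef_rot: [0.0, 0.97, 0.244, -0.0]
wrist_force: [0.2, 0.4, 0.6]
width: 0.85
grasp_force: 0.0
```

```bash
python3 - <<'E'
from h import *
go(588.5,-186.2,37,.495)
d=get_image("scene");u=proj(d,[[588.5,-186.2,60]])[0].astype(int);print(u)
i=d["image"][u[1]-65:u[1]+45,u[0]-75:u[0]+75,::-1];cv2.imwrite("pics/c1.png",cv2.resize(i,None,fx=5,fy=5,interpolation=cv2.INTER_CUBIC))
E
```

```text
dp [ 0.01  -0.028  1.133] rot [-0.0001  0.0003 -0.0009] pos [ 589.  -189.1  150.3] F [0.2 0.4 0.6] w 0.85 g 0.0 t 1.9 q7 -0.9
[281 173]
```

View pics/c1.png

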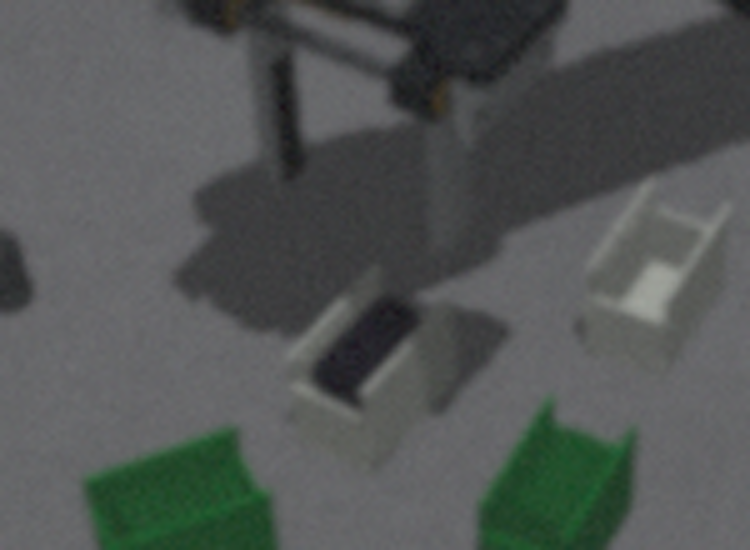

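The view shows the gripper above the loaded cassette (crop ~(355,360)). The fingers straddle it and the neighbours are clear, so I'll descend.

Call:
apply_moves --motion '[{"dp": [0.01,-0.03,0.2],"rot": [0,0,0],"jaw": 0.85},{"dp": [0,0,0.25],"rot": [0,0,0],"jaw": 0.85},{"dp": [0,0,0.25],"rot": [0,0,0],"jaw": 0.85},{"dp": [0,0,0.25],"rot": [0,0,0],"jaw": 0.85},{"dp": [0,0,0.18],"rot": [0,0,0],"jaw": 0.85},{"dp": [0,0,0],"rot": [0,0,0],"jaw": 0.85},{"dp": [0,0,0],"rot": [0,0,0],"jaw": 0.85}]'

```text
time: 2.65
tcp_pos: [588.8, -185.9, 38.0]
eef_rot: [0.0, 0.97, 0.245, 0.0]
wrist_force: [0.3, -0.1, 1.1]
width: 0.851
grasp_force: 0.0
```

Call:
apply_moves --motion '[{"dp": [0,0,0],"rot": [0,0,0],"jaw": 0.4},{"dp": [0,0,0],"rot": [0,0,0],"jaw": 0.4},{"dp": [0,0,0],"rot": [0,0,0],"jaw": 0.4},{"dp": [0,0,0],"rot": [0,0,0],"jaw": 0.4},{"dp": [0,0,0],"rot": [0,0,0],"jaw": 0.4},{"dp": [0,0,0],"rot": [0,0,0],"jaw": 0.4},{"dp": [0,0,0],"rot": [0,0,0],"jaw": 0.4}]' --squeeze 20

```text
time: 3.35
tcp_pos: [589.2, -185.5, 37.9]
eef_rot: [0.0, 0.969, 0.246, 0.0]
wrist_force: [-0.2, -1.7, 5.8]
width: 0.49
grasp_force: 20.0
```

```bash
python3 - <<'E'
from h import *
go(482.5,88.4,150,-.095)
E
```

```text
dp [ 0.366 -2.916 -1.123] rot [ 3.000e-04 -4.000e-04  3.764e-01] pos [ 589.2 -185.5   37.9] F [-0.2 -1.7  5.8] w 0.49 g 20.0 t 3.35 q7 -0.94
```

Call:
apply_moves --motion '[{"dp": [0,0,-0.12],"rot": [0,0,0],"jaw": 0.4},{"dp": [0,0,-0.3],"rot": [0,0,0],"jaw": 0.4},{"dp": [0,0,-0.3],"rot": [0,0,0],"jaw": 0.4},{"dp": [0,0,-0.3],"rot": [0,0,0],"jaw": 0.4},{"dp": [0,0,-0.1],"rot": [0,0,0],"jaw": 0.4},{"dp": [0.03,-0.2,0],"rot": [0,0,0],"jaw": 0.4},{"dp": [0.04,-0.3,0],"rot": [0,0,0],"jaw": 0.4},{"dp": [0.04,-0.3,0],"rot": [0,0,0],"jaw": 0.4},{"dp": [0.04,-0.3,0],"rot": [0,0,0],"jaw": 0.4},{"dp": [0.04,-0.3,0],"rot": [0,0,0],"jaw": 0.4}]'

```text
time: 4.35
tcp_pos: [537.9, -51.9, 149.0]
eef_rot: [-0.0, 0.969, 0.246, -0.0]
wrist_force: [0.5, -0.2, -1.4]
width: 0.485
grasp_force: 20.0
```

Call:
apply_moves --motion '[{"dp": [0.04,-0.3,0],"rot": [0,0,0],"jaw": 0.4},{"dp": [0.04,-0.3,0],"rot": [0,0,0],"jaw": 0.4},{"dp": [0.04,-0.3,0],"rot": [0,0,0],"jaw": 0.4},{"dp": [0.03,-0.3,0],"rot": [0,0,0],"jaw": 0.4},{"dp": [0.03,-0.3,0],"rot": [0,0,0],"jaw": 0.4},{"dp": [0,0,0],"rot": [0,0,0.08],"jaw": 0.4},{"dp": [0,0,0],"rot": [0,0,0.08],"jaw": 0.4},{"dp": [0,0,0],"rot": [0,0,0.08],"jaw": 0.4},{"dp": [0,0,0],"rot": [0,0,0.08],"jaw": 0.4},{"dp": [0,0,0],"rot": [0,0,0.055],"jaw": 0.4}]'

```text
time: 5.35
tcp_pos: [482.8, 87.4, 149.1]
eef_rot: [0.0, 0.999, -0.049, -0.001]
wrist_force: [-0.3, 0.3, -1.3]
width: 0.492
grasp_force: 20.0
```

```bash
python3 - <<'E'
from h import *
go(482.5,88.4,65,-.095)
E
```

```text
dp [-0.003 -0.01   0.841] rot [ 0.0001  0.0007 -0.0016] pos [482.8  87.4 149.1] F [-0.3  0.3 -1.3] w 0.492 g 20.0 t 5.35 q7 -1.98
```

Call:
apply_moves --motion '[{"dp": [0,-0.01,0.2],"rot": [0,0,0],"jaw": 0.4},{"dp": [0,0,0.25],"rot": [0,0,0],"jaw": 0.4},{"dp": [0,0,0.25],"rot": [0,0,0],"jaw": 0.4},{"dp": [0,0,0.22],"rot": [0,0,0],"jaw": 0.4},{"dp": [0,0,0.05],"rot": [0,0,0],"jaw": 0.4},{"dp": [0,0,0],"rot": [0,0,0],"jaw": 0.4}]'

```text
time: 5.95
tcp_pos: [482.8, 88.4, 52.0]
eef_rot: [0.0, 0.999, -0.046, -0.001]
wrist_force: [0.3, -0.2, -1.3]
width: 0.489
grasp_force: 20.0
```

```bash
python3 - <<'E'
from h import *
go(482.5,88.4,46,-.095)
for n,c in(("top",None),("scene",None)):
    d=get_image(n);im=d["image"][...,::-1].copy()
    u=proj(d,[[540,82,20]])[0].astype(int);print(n,u)
    i=cv2.resize(im[u[1]-60:u[1]+60,u[0]-75:u[0]+75],None,fx=4,fy=4,interpolation=cv2.INTER_CUBIC)
    # predicted dock features
    c,s=np.cos(-.095),np.sin(-.095)
    for P in [(38,26,22),(38,-26,22),(-85,-26,22),(-125,-38,22),(-125,38,22),(-76,66,24),(-40,66,24),(-195,0,8)]:
        w=[631.7+c*P[0]-s*P[1],74.3+s*P[0]+c*P[1],P[2]]
        p=(proj(d,[w])[0]-u+[75,60])*4+1.5;cv2.circle(i,tuple(int(v) for v in p),3,(0,0,255),1)
    cv2.imwrite(f"pics/c2{n}.png",i)
a=[cv2.imread(f"pics/c2{n}.png") for n in("top","scene")]
cv2.imwrite("pics/c2.png",cv2.resize(np.hstack(a),(800,320)) if 0 else np.hstack([x[:, :] for x in a])[:, :1200])
E
```

```text
dp [-0.003  0.     0.06 ] rot [0.0002 0.0011 0.0017] pos [482.8  88.4  52. ] F [ 0.3 -0.2 -1.3] w 0.489 g 20.0 t 5.95 q7 -2.03
top [262 213]
scene [358 254]
```

View pics/c2top.png

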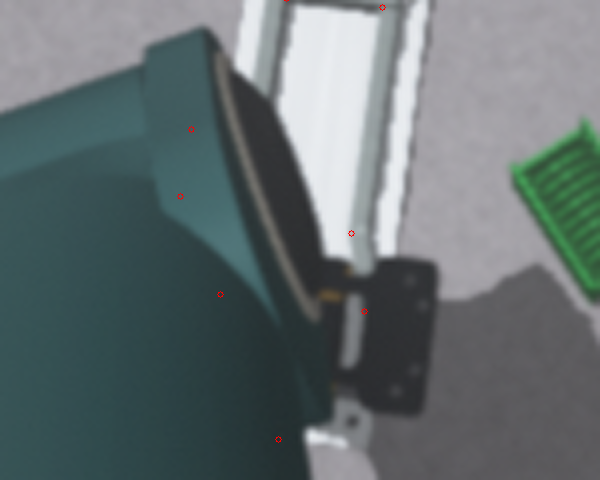

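View pics/c2scene.png

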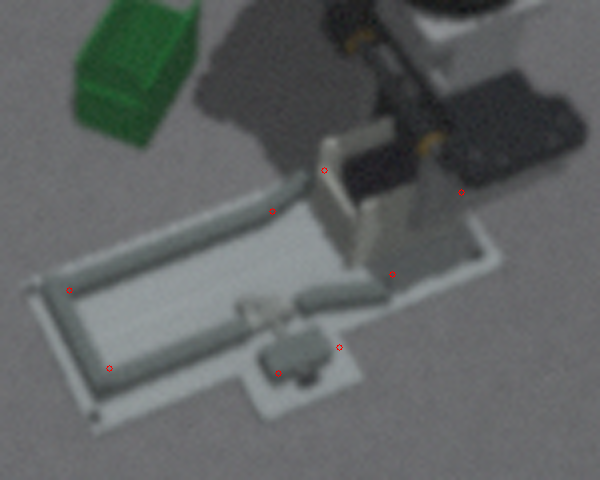

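Both pictures show the cassette hovering over the landing, with the predicted dock points (red) on the rails. In the top view the right rail's inner edge lies at (383,10)–(352,233), right on the prediction. I'll set it down.

Call:
apply_moves --motion '[{"dp": [0,0,0.03],"rot": [0,0,0],"jaw": 0.4},{"dp": [0,0,0.02],"rot": [0,0,0],"jaw": 0.4},{"dp": [0,0,0.012],"rot": [0,0,0],"jaw": 0.4},{"dp": [0,0,0],"rot": [0,0,0],"jaw": 0.4},{"dp": [0,0,0],"rot": [0,0,0],"jaw": 0.4}]'

```text
time: 6.55
tcp_pos: [483.4, 88.4, 46.3]
eef_rot: [-0.0, 0.999, -0.046, -0.0]
wrist_force: [-0.4, -0.4, -1.7]
width: 0.487
grasp_force: 20.0
```

Call:
apply_moves --motion '[{"dp": [0,0,0.008],"rot": [0,0,0],"jaw": 0.4},{"dp": [0,0,0],"rot": [0,0,0],"jaw": 0.4},{"dp": [0,0,0],"rot": [0,0,0],"jaw": 0.4}]'

```text
time: 6.85
tcp_pos: [483.5, 88.4, 45.8]
eef_rot: [-0.0, 0.999, -0.046, 0.0]
wrist_force: [-3.2, -0.8, 6.8]
width: 0.49
grasp_force: 20.0
```

Call:
apply_moves --motion '[{"dp": [0.06,0,0],"rot": [0,0,0],"jaw": 0.4},{"dp": [0.08,0,0],"rot": [0,0,0],"jaw": 0.4},{"dp": [0.08,0,0],"rot": [0,0,0],"jaw": 0.4},{"dp": [0.08,0,0],"rot": [0,0,0],"jaw": 0.4},{"dp": [0.08,0,0],"rot": [0,0,0],"jaw": 0.4},{"dp": [0,0,0],"rot": [0,0,0],"jaw": 0.4}]'

```text
time: 7.45
tcp_pos: [522.0, 84.9, 45.7]
eef_rot: [-0.0, 0.999, -0.046, 0.0]
wrist_force: [3.2, -0.8, 4.3]
width: 0.492
grasp_force: 20.0
```

Call:
apply_moves --motion '[{"dp": [0.06,0,0],"rot": [0,0,0],"jaw": 0.4},{"dp": [0.06,0,0],"rot": [0,0,0],"jaw": 0.4},{"dp": [0.06,0,0],"rot": [0,0,0],"jaw": 0.4},{"dp": [0.06,0,0],"rot": [0,0,0],"jaw": 0.4},{"dp": [0.06,0,0],"rot": [0,0,0],"jaw": 0.4},{"dp": [0,0,0],"rot": [0,0,0],"jaw": 0.4}]'

```text
time: 8.05
tcp_pos: [550.7, 81.6, 45.4]
eef_rot: [0.0, 0.999, -0.046, -0.001]
wrist_force: [-3.6, -1.5, 3.7]
width: 0.487
grasp_force: 20.0
```

Call:
apply_moves --motion '[{"dp": [0.06,0,0],"rot": [0,0,0],"jaw": 0.4},{"dp": [0.06,0,0],"rot": [0,0,0],"jaw": 0.4},{"dp": [0.06,0,0],"rot": [0,0,0],"jaw": 0.4},{"dp": [0.06,0,0],"rot": [0,0,0],"jaw": 0.4},{"dp": [0.06,0,0],"rot": [0,0,0],"jaw": 0.4},{"dp": [0.06,0,0],"rot": [0,0,0],"jaw": 0.4},{"dp": [0,0,0],"rot": [0,0,0],"jaw": 0.4}]'

```text
time: 8.75
tcp_pos: [586.9, 78.3, 45.3]
eef_rot: [0.0, 0.999, -0.046, -0.0]
wrist_force: [-0.9, -3.9, 2.6]
width: 0.489
grasp_force: 20.0
```

Call:
apply_moves --motion '[{"dp": [0.06,0,0],"rot": [0,0,0],"jaw": 0.4},{"dp": [0.06,0,0],"rot": [0,0,0],"jaw": 0.4},{"dp": [0.06,0,0],"rot": [0,0,0],"jaw": 0.4},{"dp": [0.06,0,0],"rot": [0,0,0],"jaw": 0.4},{"dp": [0.06,0,0],"rot": [0,0,0],"jaw": 0.4},{"dp": [0,0,0],"rot": [0,0,0],"jaw": 0.4}]'

```text
time: 9.35
tcp_pos: [616.9, 75.7, 45.3]
eef_rot: [0.0, 0.999, -0.046, -0.0]
wrist_force: [-1.2, -3.8, 2.2]
width: 0.488
grasp_force: 20.0
```

Call:
apply_moves --motion '[{"dp": [0.04,0,0],"rot": [0,0,0],"jaw": 0.4},{"dp": [0.03,0,0],"rot": [0,0,0],"jaw": 0.4},{"dp": [0.03,0,0],"rot": [0,0,0],"jaw": 0.4},{"dp": [0.02,0,0],"rot": [0,0,0],"jaw": 0.4},{"dp": [0,0,0],"rot": [0,0,0],"jaw": 0.4}]'

```text
time: 9.85
tcp_pos: [628.2, 74.7, 45.4]
eef_rot: [0.0, 0.999, -0.046, -0.0]
wrist_force: [-5.1, -1.9, 3.9]
width: 0.486
grasp_force: 20.0
```

Call:
apply_moves --motion '[{"dp": [0.015,0,0],"rot": [0,0,0],"jaw": 0.4},{"dp": [0.01,0,0],"rot": [0,0,0],"jaw": 0.4},{"dp": [0,0,0],"rot": [0,0,0],"jaw": 0.4}]'

```text
time: 10.15
tcp_pos: [631.3, 74.9, 45.3]
eef_rot: [-0.0, 0.999, -0.046, 0.0]
wrist_force: [0.9, -0.8, -0.9]
width: 0.486
grasp_force: 20.0
```

Side force has vanished, so the catch looks to have sprung out. I'll push gently on to the stop.

Call:
apply_moves --motion '[{"dp": [0.01,0,0.003],"rot": [0,0,0],"jaw": 0.4},{"dp": [0.01,0,0],"rot": [0,0,0],"jaw": 0.4},{"dp": [0,0,0],"rot": [0,0,0],"jaw": 0.4}]'

```text
time: 10.45
tcp_pos: [633.1, 74.8, 45.3]
eef_rot: [-0.0, 0.999, -0.046, -0.0]
wrist_force: [-4.2, 1.2, 5.3]
width: 0.491
grasp_force: 20.0
```

Call:
apply_moves --motion '[{"dp": [0.01,0,0],"rot": [0,0,0],"jaw": 0.4},{"dp": [0,0,0],"rot": [0,0,0],"jaw": 0.4}]'

```text
time: 10.65
tcp_pos: [634.1, 74.7, 45.3]
eef_rot: [-0.0, 0.999, -0.046, -0.0]
wrist_force: [-4.1, 0.0, 6.1]
width: 0.487
grasp_force: 20.0
```

Call:
apply_moves --motion '[{"dp": [0.01,0,0],"rot": [0,0,0],"jaw": 0.4},{"dp": [0,0,0],"rot": [0,0,0],"jaw": 0.4}]'

```text
time: 10.85
tcp_pos: [634.4, 74.6, 45.3]
eef_rot: [-0.0, 0.999, -0.046, -0.001]
wrist_force: [-10.6, 0.9, 11.9]
width: 0.487
grasp_force: 20.0
```

Call:
apply_moves --motion '[{"dp": [0.01,0,0],"rot": [0,0,0],"jaw": 0.4},{"dp": [0,0,0],"rot": [0,0,0],"jaw": 0.4}]'

```text
time: 11.05
tcp_pos: [634.5, 74.7, 45.4]
eef_rot: [0.0, 0.999, -0.046, -0.002]
wrist_force: [-17.1, 0.6, 19.3]
width: 0.49
grasp_force: 20.0
```

The stop is firm. I'll relax, open and lift clear.

Call:
apply_moves --motion '[{"dp": [-0.015,0,-0.005],"rot": [0,0,0],"jaw": 0.4},{"dp": [0,0,0],"rot": [0,0,0],"jaw": 0.4},{"dp": [0,0,0],"rot": [0,0,0],"jaw": 0.65},{"dp": [0,0,0],"rot": [0,0,0],"jaw": 0.65},{"dp": [0,0,0],"rot": [0,0,0],"jaw": 0.65},{"dp": [0,0,0],"rot": [0,0,0],"jaw": 0.65}]'

```text
time: 11.65
tcp_pos: [634.8, 74.3, 45.6]
eef_rot: [-0.0, 0.999, -0.046, 0.0]
wrist_force: [-0.3, -0.2, -0.1]
width: 0.657
grasp_force: 0.0
```

Call:
apply_moves --motion '[{"dp": [0,0,-0.1],"rot": [0,0,0],"jaw": 0.65},{"dp": [0,0,-0.25],"rot": [0,0,0],"jaw": 0.65},{"dp": [0,0,-0.3],"rot": [0,0,0],"jaw": 0.65},{"dp": [0,0,-0.3],"rot": [0,0,0],"jaw": 0.65},{"dp": [0,0,-0.3],"rot": [0,0,0],"jaw": 0.65},{"dp": [0,0.4,0],"rot": [0,0,0],"jaw": 0.65},{"dp": [0,0.4,0],"rot": [0,0,0],"jaw": 0.65},{"dp": [0,0.4,0],"rot": [0,0,0],"jaw": 0.65},{"dp": [0,0.4,0],"rot": [0,0,0],"jaw": 0.65},{"dp": [0,0.4,0],"rot": [0,0,0],"jaw": 0.65}]'

```text
time: 12.65
tcp_pos: [616.0, -126.4, 171.6]
eef_rot: [0.0, 0.999, -0.046, 0.0]
wrist_force: [-0.1, -0.7, -0.5]
width: 0.651
grasp_force: 0.0
```

```bash
python3 - <<'E'
from h import *
a=[]
for n in("top","scene"):
    d=get_image(n);u=proj(d,[[600,80,20]])[0].astype(int)
    a.append(cv2.resize(d["image"][u[1]-50:u[1]+50,u[0]-40:u[0]+40,::-1],None,fx=5,fy=5,interpolation=cv2.INTER_CUBIC));print(u)
cv2.imwrite("pics/c3.png",np.hstack(a));print(sense()["tcp_pos"])
E
```

```text
[264 185]
[335 265]
[ 615.2609365  -131.44313134  171.39047124]
```

View pics/c3.png

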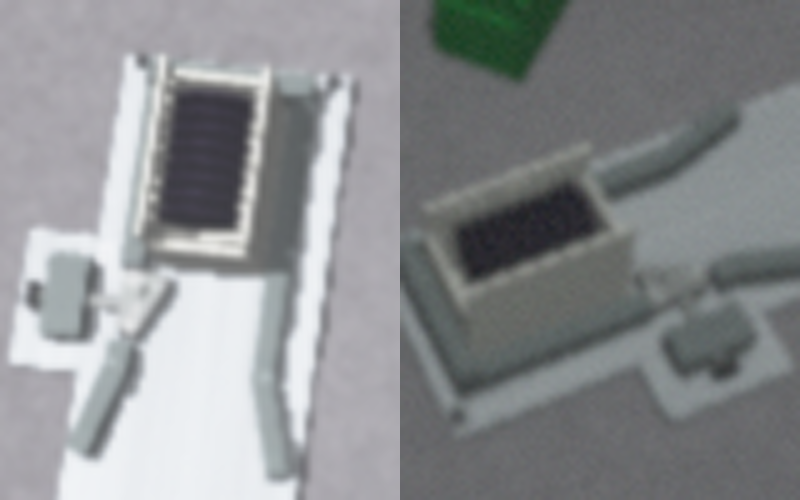

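The picture shows the cassette up against the end stop, with the catch bolt jutting out behind it at (150,300) as it did before loading. The gripper is clear.

Call:
apply_moves --motion '[{"dp": [0,0,0],"rot": [0,0,0],"jaw": 0.65},{"dp": [0,0,0],"rot": [0,0,0],"jaw": 0.65},{"dp": [0,0,0],"rot": [0,0,0],"jaw": 0.65}]'

```text
time: 13.05
tcp_pos: [616.5, -123.4, 170.9]
eef_rot: [-0.0, 0.999, -0.045, 0.0]
wrist_force: [-0.1, 0.3, 0.4]
width: 0.65
grasp_force: 0.0
```

```bash
python3 -c "
from plant import *
print(sign_off())"
```

```text
the job is handed in; nothing more can be done
None
```

The wafer cassette is home against the end stop, the catch is out behind it and the gripper has let go; the empty cassette was not touched, and I handed the job in at about 13 s.

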